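# Push the catch tray home and let one red jam jar out

### The job

One jar of the red jam is wanted from the jar dispenser on the buffet. Slide the empty catch tray along the board, squarely in between the guide cheeks until it is fully home against the stop under the outlet; then press down the lever of the lane that holds the red jars so that its gate lifts and the first jar rolls into the tray, and let the lever come up again so that the other jars stay in. Do not lift the tray, do not touch the jars themselves, leave the orange jars' lever alone and disturb nothing else on the table.

Things in the scene. Friction and masses are not known exactly. Their poses are not given: they have to be found in the camera images.
- dock: Dark steel base of the jam jar dispenser, fixed on a wooden serving board (375 x 184 x 24 mm); origin on the board's upper face, 24 mm above the table. x points from the outlet (front) to the rear, along both lanes; jars roll towards -x, to the robot's left; y across the lanes. The outlet lip of the lane floors is at x = -80 mm, 41 mm above the board.
- tray_stop (a point): Centre of the upright stop face on the dock for the tray, at x = -50 mm of the dock, 22 mm high, square to x. Guide cheeks 18 mm high lead to it: inner faces at y = +-70 mm from x = -50 to -100 mm, flaring outwards from there to x = -124 mm.
- tray: Empty loose steel catch tray with grey felt floor, on the board, 100 (x) x 132 mm (y), about 0.4 kg; origin under its centre. The edge at its +x end, towards the dispenser, is 10 mm high, the -x wall 32, side walls 28, floor 5 mm. Home: low edge against the stop, origin at x = -100 mm, y = 0 of the dock, axes parallel, 5 mm play to each cheek. Starts 83 to 125 mm short of that, up to 8 mm and 0.12 rad out of line.
- tray_push (a point): Middle of the outer face of the tray's high wall, the face to push; 50 mm from the tray's origin along its -x, 16 mm above the board. A push at one point can turn the tray and wedge it in the cheeks; both fingertips spread about 70 mm apart keep it square.
- lane_red: The sloping lane (10 degrees, clear plastic sides, 60 mm wide, 163 mm long, jars visible from above) that holds the red jars (its gate is enamelled red); fixed on the dock, at y = +30.5 or -30.5 mm of the dock's frame. Origin under its middle, 3 mm above the board; same axes as the dock.
- lane_amber: The same for the orange jars, beside it, its gate enamelled orange.
- red_lever (a joint): Rocker of the red jars' lane, rad: 0 at rest (gate shut by a spring), 0.58 hard down, 2 to 3.5 N at the pad. From about 0.48 its gate clears the first jar, which rolls out, while a stop on the rocker comes down behind it and holds the second. Let go, it springs back to 0 and the next jar rolls up to the gate.
- amber_lever (a joint): The same for the orange jars' rocker: 0 at rest, 0.58 hard down. Not to be pressed.
- red_pivot (a point): Pivot axis (along the dock's y) of the red jars' rocker, 69 mm in front of the pad's centre and 60 mm below it at rest.
- red_pad (a point): Centre of the upper face of the black ribbed finger pad (60 mm along the lane x 48 mm) at the raised rear end of the red jars' rocker, 175 mm above the board at rest. Pressed fully it goes 47 mm down and 22 mm to the rear (dock's +x). The two pads are side by side, centres 61 mm apart. At rest the pad slopes up to the rear by 17 degrees, fully down it slopes down by 17.
- amber_pad (a point): The same pad of the orange jars' rocker. To be left alone.
- red_jar_1: Red jam jar with black lid, a closed cylinder 44 mm in diameter and 50 mm long, about 80 g, lying on its side across its lane; number 1 from the outlet (first, against the gate). Origin at its centre; own y is the jar's long axis (it rolls about y). It shall not be touched.
- red_jar_2: Red jam jar with black lid, a closed cylinder 44 mm in diameter and 50 mm long, about 80 g, lying on its side across its lane; number 2 from the outlet (second). Origin at its centre; own y is the jar's long axis (it rolls about y). It shall not be touched.
- red_jar_3: Red jam jar with black lid, a closed cylinder 44 mm in diameter and 50 mm long, about 80 g, lying on its side across its lane; number 3 from the outlet (third). Origin at its centre; own y is the jar's long axis (it rolls about y). It shall not be touched.
- amber_jar_1: Orange jam jar with black lid, a closed cylinder 44 mm in diameter and 50 mm long, about 80 g, lying on its side across its lane; number 1 from the outlet (first, against the gate). Origin at its centre; own y is the jar's long axis (it rolls about y). It shall not be touched.
- amber_jar_2: Orange jam jar with black lid, a closed cylinder 44 mm in diameter and 50 mm long, about 80 g, lying on its side across its lane; number 2 from the outlet (second). Origin at its centre; own y is the jar's long axis (it rolls about y). It shall not be touched.
- amber_jar_3: Orange jam jar with black lid, a closed cylinder 44 mm in diameter and 50 mm long, about 80 g, lying on its side across its lane; number 3 from the outlet (third). Origin at its centre; own y is the jar's long axis (it rolls about y). It shall not be touched.
- sugar_jar: White lidded sugar jar on the table, 93 mm wide, 110 mm tall; origin at its foot. Bystander.
- spare_red: A spare red jam jar standing upright on the table behind the dispenser, 44 mm wide, 50 mm tall; origin at its foot. Bystander, not the one wanted.
- spare_orange: A spare orange jam jar, likewise. Bystander.

How it is judged:
By the outcome, as a careful person would: the job done as asked, in the order asked, and still so for the second after the job is handed in, with the robot touching nothing.
It also fails if it takes over 56 s, if anything falls off the work surface, if the arm or the gripper's body presses on something with over 40 N, if the wrist force passes 120 N, or if a joint passes its speed limit or range.

### The arm

A 7-joint arm with a two-finger parallel gripper is mounted at the origin on a cart in front of the work surface, level with it; the furniture and walls round the work are solid. World frame = base frame: x ahead of the robot, y to its left, z up, the work surface at z = 0. Lengths are in m, angles in rad, forces in N, time in s.
With the tool pointing down it reaches from about 0.4 to 0.85 m from the base axis. Payload 10.4 kg.
Tool frame: the origin (TCP) lies midway between the tips of the shut fingers; the grasp point (between the pads) lies 19 mm behind it; z points along the fingers, y is the line along which they close (so a half turn about z gives the same grasp; the last joint's range is limited). The gripper opens to 87 mm and grips with 3 to 60 N. Pads are 19 mm wide; open, the fingers measure 117 mm over their backs; the gripper's body (75 mm by 190 mm) begins 51 mm behind the grasp point.
Start: joints at [-1.305, 0.332, -0.065, 1.46, 0.022, 1.35, -0.088], TCP at [0.178, 0.599, 0.223] pointing down, gripper open.
Joint ranges: [-2.6, 2.6], [-0.5, 2.12], [-1.47, 1.34], [0.16, 2.42], [-1.27, 4.41], [0.06, 2.06], [-2.6, 2.6]. Speed limits (rad/s): [2.22, 2.22, 2.79, 2.79, 3.14, 3.14, 3.14].

### API

Orientations are given as a unit quaternion [x, y, z, w].
In Python, from bench import r gives the robot as it stands.
- The arm moves only by the tool arm_command, never from a script. Its arguments are lists of equal length, an entry for each row: "xyz": the shift along the world's x, y, z in m, a list of three; "rot": the turn, a rotation vector about the world's x, y, z in rad, a list of three. In form: {"xyz": [[tx, ty, tz], ...], "rot": [[ax, ay, az], ...]}. A call has 1 to 20 rows; each row is the pose to reach, as a shift and turn from the pose commanded when the call began; what a row does not reach only later rows make up. A row lasts 1/12 s, in which the tool goes at most 41.7 mm and 7.16 degrees, less where a joint would pass 70% of its speed; a pose out of reach is approached as far as the arm can. A call with a gripper value outside its range is refused whole. "grip" is the opening, from 0 (shut) to 1 (fully open), set as the call begins (left out, the last holds). The fingers move at their own pace and stop on an object; "squeeze" is the grip in N (left out, the last holds). Time passes only in rows, so rows that repeat a pose let the fingers close. It gives the time, the measured TCP pose, the force, the opening and the grip force at its end, in the units of the state.
- r.read_state(): the state, without advancing time (a new reading comes with each control period).
- r.camera(name): name is "side" or "top" or "wrist"; returns the picture (400x640x3 uint8, red, green, blue); there is no depth.
- r.camera_model(name): a dict with "fx", "fy", "cx", "cy" (pixels), "k1" (the pictures are not rectified: a ray, as slopes to the right and down, at radius r is drawn at 1 + k1 r^2 times it, then the intrinsics apply), "T" (4x4, takes a point from camera to world coordinates). Camera axes: x right, y up, looking along -z (the intrinsics and any distortion apply to the point x, -y, -z); pixel columns grow to the right and rows downward; lengths in m; the calibration is good to about 2 mm. A picture is of the moment at which its call begins: read the wrist's pose just before it. camera_model takes no time and is no camera call; for the wrist camera it gives the pose at the moment of the call.
- r.close_job(): hands the job in; it is judged then, once.
Trained networks look in the newest picture that a camera, given by its name, has taken for a name from the list of things; names that differ only in an ending like _2 or _b are one class to them, and where a whole thing is asked for, a point or a joint stands for the part that bears it (a point fixed in the world has none). Each returns a list of dicts, best first, with "conf" (0 to 1); they miss things now and then, are a little off and sometimes report something else, mostly with a low value. They report only what shows in the picture. A call takes as long as a camera call.
- r.look_for(label, camera): "at" ([x, y, z] in m, in the coordinates of the camera as it stood for that picture, good to about 4 mm: the middle of the surface that is visible of it).
- r.spot_point(label, camera): "at" ([x, y, z] in m, in the coordinates of the camera as it stood for that picture, good to about 4 mm: a listed point, or the origin of a listed thing).
The state is a dict: "time": time; "joint_positions": joint angles; "joint_vel": joint speeds; "joint_torque": joint torques, N m; "ee_pos": TCP position; "eef_rot": TCP orientation; "ft_force": force on the tool from outside, world axes, zero at the start; "torque": the same for the moment, N m; "width": finger opening in m; "grip_force": force on a finger pad.
Only numpy, scipy, OpenCV 4.12 (cv2) and the standard library are available. Lean on these libraries where they do the work, as an engineer would, in place of code of your own. Each camera call takes 0.05 s, during which the arm holds its last target. There are 200 camera calls.

## Working session

There is one attempt and no reset: what is moved stays moved. The work goes in short steps, Python scripts to look and compute and a tool call to move; the robot and the scene stay as the last step left them, time stands still between calls to the robot, and variables do not carry over. Pictures are saved under pics/ and viewed, at most 10 in all, crops included, and the job is handed in when it is done.

Besides the shell and the picture viewer there is one more tool, called after "Emit:" as name(argument=value, ...), one argument or row to a line, values as JSON. arm_command: Moves the arm, as the interface text tells. Its arguments: {"type":"object","properties":{"xyz":{"type":"array"},"rot":{"type":"array"},"grip":{"type":"number"},"squeeze":{"type":"number"}},"required":["xyz","rot"]}

```bash
mkdir -p pics; cat > h.py <<'E'
import numpy as np, cv2
from bench import r
def snap(c,f):
    im=r.camera(c); cv2.imwrite('pics/'+f,im[:,:,::-1]); return im
def W(c,p):
    T=np.array(r.camera_model(c)["T"]); return T[:3,:3]@np.array(p)+T[:3,3]
def find(l,c,fn='spot_point',n=2):
    for d in getattr(r,fn)(l,c)[:n]:
        print(c,fn,l,round(d['conf'],2),np.round(W(c,d['at']),4))
E
python3 - <<'E'
from h import *
for c in('top','side'):
    snap(c,c+'0.png')
    for l in['dock','tray_stop','tray','tray_push','red_pad','amber_pad','red_pivot','lane_red','lane_amber']: find(l,c,n=1 if l!='tray' else 2)
s=r.read_state();print(s['time'],s['ee_pos'],s['eef_rot'],s['width'])
a=cv2.imread('pics/top0.png');b=cv2.imread('pics/side0.png')
cv2.imwrite('pics/b0.png',cv2.resize(np.vstack([a,b]),(480,600)))
E
```

```text
top spot_point tray_stop 0.95 [0.4832 0.1391 0.035 ]
top spot_point tray 0.77 [0.4963 0.294  0.0237]
top spot_point tray 0.49 [0.4541 0.1317 0.0922]
top spot_point tray_push 0.69 [0.5025 0.3415 0.0334]
top spot_point red_pad 0.87 [0.512  0.0645 0.2029]
top spot_point amber_pad 0.95 [0.4526 0.0642 0.2005]
top spot_point red_pivot 0.82 [0.5198 0.1265 0.1401]
top spot_point lane_red 0.57 [0.5137 0.0859 0.0286]
top spot_point lane_amber 0.93 [0.4523 0.1014 0.0249]
side spot_point tray_stop 0.74 [0.516  0.1358 0.0945]
side spot_point tray 0.69 [0.4894 0.2991 0.0292]
side spot_point tray_push 0.71 [0.4949 0.3417 0.0413]
side spot_point red_pad 0.58 [0.51   0.0658 0.2019]
side spot_point amber_pad 0.94 [0.4483 0.0672 0.2002]
side spot_point red_pivot 0.67 [ 0.6803  0.308  -0.0017]
side spot_point lane_red 0.87 [0.5068 0.0933 0.0284]
side spot_point lane_amber 0.96 [0.4548 0.0967 0.0269]
1.0 [0.17799384 0.59911935 0.22257558] [1.43880563e-01 9.89595060e-01 2.76508122e-05 1.87243399e-06] 0.08678511510787044
```

View pics/top0.png

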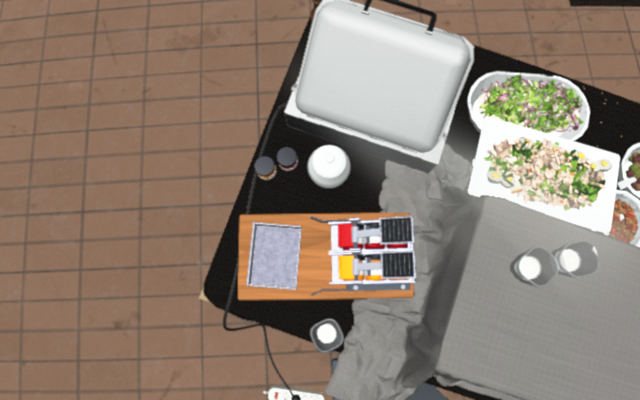

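View pics/side0.png

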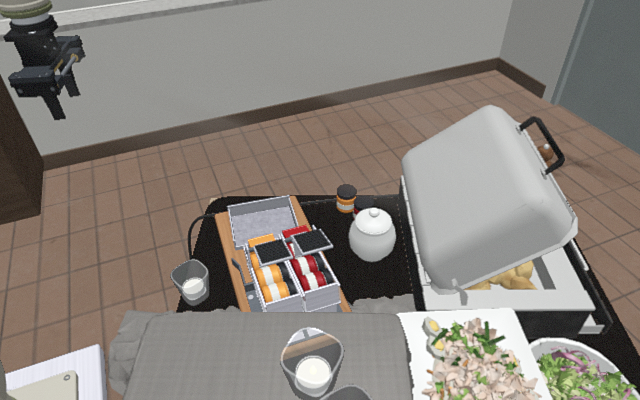

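The top view shows the board at px (240–413, 213–300), with the tray at (247–300, 222–290). The red lane is at dock +y (world +x), with its pad at px (397,231). The dispenser points along world −y. The sugar jar is at (328,165) and a glass at (327,335). I'm moving in for a wrist look.

Emit:
arm_command(
  xyz=[
    [0.03,-0.015,0.01],
    [0.065,-0.032,0.02],
    [0.1,-0.05,0.03],
    [0.13,-0.065,0.04],
    [0.16,-0.08,0.05],
    [0.19,-0.095,0.06],
    [0.22,-0.11,0.07],
    [0.25,-0.125,0.08],
    [0.28,-0.14,0.08],
    [0.3,-0.15,0.08],
    [0.312,-0.16,0.08],
    [0.312,-0.16,0.08],
    [0.312,-0.16,0.08],
    [0.312,-0.16,0.08],
  ],
  rot=[
    [0,0,-0.12],
    [0,0,-0.24],
    [0,0,-0.36],
    [0,0,-0.48],
    [0,0,-0.6],
    [0,0,-0.72],
    [0,0,-0.84],
    [0,0,-0.96],
    [0,0,-1.08],
    [0,0,-1.18],
    [0,0,-1.25],
    [0,0,-1.282],
    [0,0,-1.282],
    [0,0,-1.282],
  ],
)

```text
time: 2.17
ee_pos: [0.4896, 0.4395, 0.3025]
eef_rot: [0.706, 0.708, -0.0, -0.0]
ft_force: [-0.5, 1.3, 0.0]
width: 0.0868
grip_force: 0.0
```

```bash
python3 - <<'E'
from h import *
s=r.read_state();print(s['time'],s['ee_pos'],s['eef_rot'],s['joint_positions'])
snap('wrist','w1.png')
for l in['dock','tray_stop','tray','tray_push','red_pad','amber_pad','lane_red','lane_amber']: find(l,'wrist',n=1)
for l in['sugar_jar','spare_red','dock']: find(l,'top',n=1)
print(np.round(r.camera_model('wrist')['T'],3))
E
```

```text
2.1667 [0.48963363 0.43949914 0.30248524] [ 7.06487963e-01  7.07725040e-01 -4.25839539e-05 -1.54249044e-04] [-1.00007668  0.38536975  0.28389055  1.2446294  -0.10589342  1.52596792
 -0.72949416]
wrist spot_point tray_stop 0.75 [0.481  0.1454 0.0355]
wrist spot_point tray 0.78 [0.4937 0.2976 0.0243]
wrist spot_point tray_push 0.83 [0.4913 0.3493 0.0407]
top spot_point sugar_jar 0.96 [ 0.6802  0.1662 -0.0024]
top spot_point spare_red 0.86 [0.7044 0.2592 0.0021]
[[ 1.    -0.     0.001  0.49 ]
 [-0.     0.96   0.28   0.516]
 [-0.001 -0.28   0.96   0.465]
 [ 0.     0.     0.     1.   ]]
```

View pics/w1.png

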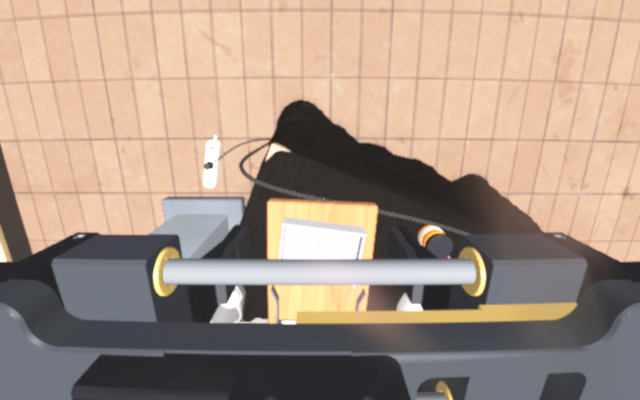

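```bash
cat >> h.py <<'E'
def proj(c,px,z,M=None):
    m=M or r.camera_model(c); px=np.atleast_2d(np.float64(px))
    d=np.c_[(px[:,0]-m['cx'])/m['fx'],(px[:,1]-m['cy'])/m['fy']]; u=d.copy()
    for _ in range(15): u=d/(1+m['k1']*(u**2).sum(1,keepdims=True))
    T=np.array(m['T']); v=np.c_[u[:,0],-u[:,1],-np.ones(len(u))]@T[:3,:3].T
    return T[:3,3]+v*((z-T[2,3])/v[:,2])[:,None]
E
python3 - <<'E'
from h import *
im=cv2.imread('pics/top0.png'); hsv=cv2.cvtColor(im,cv2.COLOR_BGR2HSV)
print(hsv[219,320],hsv[240,310],hsv[100,100],hsv[260,270])
def edge(axis,rng,lo,hi,z,f):
    # scan for the strongest gradient in blurred gray
    g=cv2.GaussianBlur(im[:,:,f].astype(np.float32),(3,3),0.7); P=[]
    for t in rng:
        v=g[lo:hi,t] if axis=='col' else g[t,lo:hi]
        d=np.abs(np.diff(v)); k=d.argmax(); w=d[max(k-2,0):k+3]; kk=(w*np.arange(max(k-2,0),max(k-2,0)+len(w))).sum()/w.sum()+lo+.5
        P.append((t,kk) if axis=='col' else (kk,t))
    X=proj('top',P,z)
    return X
for n,a in dict(up=('col',range(250,306),206,218,.024,2),low=('col',range(250,310),293,306,.024,2),left=('row',range(222,292),232,245,.024,2)).items():
    X=edge(*a); l=cv2.fitLine(np.float32(X[:,:2]),cv2.DIST_HUBER,0,1e-4,1e-4).ravel(); l[:2]*=np.sign(l[np.abs(l[:2]).argmax()]); print(n,l,np.degrees(np.arctan2(l[1],l[0])))
T=cv2.resize(im[195:315,225:425],(800,480),interpolation=cv2.INTER_CUBIC); cv2.imwrite('pics/tc.png',T)
E
```

```text
[ 10  93 146] [ 14 155 186] [ 12  93 143] [119  27 200]
up [0.04004607 0.99919784 0.58462375 0.2859685 ] 87.70491
low [0.04969107 0.99876463 0.40049845 0.27040887] 87.15173
left [ 0.9989624  -0.04554231  0.49778867  0.3725048 ] -2.610285
```

View pics/tc.png

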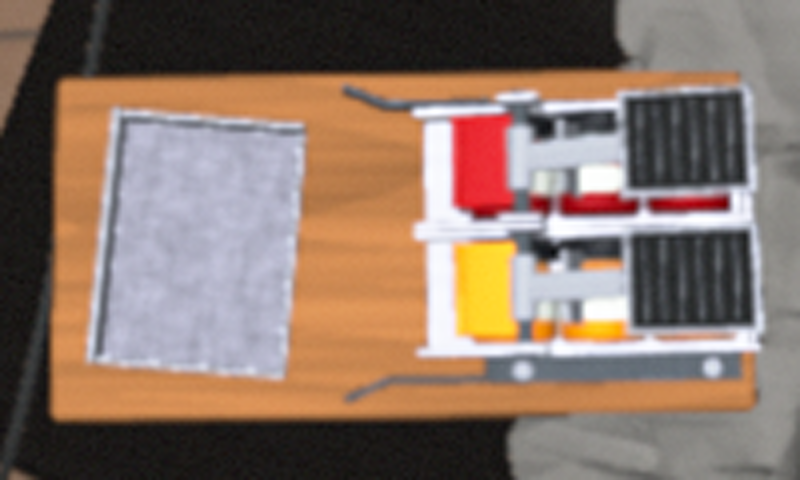

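```bash
python3 - <<'E'
from h import *
c=lambda p:(np.array(p)+.5)/4+[225,195]-.5
def P(p,z): return proj('top',c(p),z)[0,:2]
tl,bl=P((111,108),.056),P((88,362),.056); tr,br=P((305,128),.034),P((285,379),.034)
print(tl,bl,tr,br,np.linalg.norm(tl-bl),np.linalg.norm(tr-br))
ux=np.array([-.0455,-.999]);uy=np.array([.999,-.0455])
for a,b in((bl,tl),(br,tr)): d=b-a; print('yaw world',np.arctan2(d[1],d[0]))
for q in [(345,92),(347,397),(393,105),(390,380)]: print('cheek',P(q,.042))
for q in [(421,115),(421,352)]: print('lip',P(q,.075))
pads=[(np.array(v)) for v in([.512,.0645],[.51,.0658])]
print('centre',(tl+bl+tr+br)/4)
find('tray_push','wrist');find('tray','wrist')
E
```

```text
[0.56479725 0.33442689] [0.43404493 0.35025305] [0.55147472 0.2339608 ] [0.42006982 0.25102457] 0.1317066315300857 0.13250819014107895
yaw world -0.12045323773957531
yaw world -0.129133867021761
cheek [0.56843628 0.21142287]
cheek [0.40908598 0.21903109]
cheek [0.55996822 0.18630593]
cheek [0.41645797 0.1963396 ]
lip [0.54905512 0.17269758]
lip [0.42944313 0.18010444]
centre [0.49259668 0.29241633]
wrist spot_point tray_push 0.83 [0.4917 0.3487 0.0407]
wrist spot_point tray 0.78 [0.4941 0.2968 0.0243]
wrist spot_point tray 0.54 [0.6877 0.3034 0.0023]
```

The dock's origin is at about (0.484, 0.093), with its y axis turned −0.0455 rad. The tray centre is about 100 mm short of home, on the centreline, and turned −0.08 rad relative to the dock. Next I descend behind the high wall.

Emit:
arm_command(
  xyz=[
    [0.002,-0.01,-0.035],
    [0.003,-0.02,-0.07],
    [0.004,-0.03,-0.105],
    [0.005,-0.038,-0.14],
    [0.006,-0.0425,-0.17],
    [0.007,-0.0425,-0.2],
    [0.008,-0.0425,-0.23],
    [0.008,-0.0425,-0.25],
    [0.008,-0.0425,-0.262],
    [0.008,-0.0425,-0.266],
    [0.008,-0.0425,-0.266],
    [0.008,-0.0425,-0.266],
  ],
  rot=[
    [0,0,-0.02],
    [0,0,-0.046],
    [0,0,-0.046],
    [0,0,-0.046],
    [0,0,-0.046],
    [0,0,-0.046],
    [0,0,-0.046],
    [0,0,-0.046],
    [0,0,-0.046],
    [0,0,-0.046],
    [0,0,-0.046],
    [0,0,-0.046],
  ],
  grip=0.75,
)

```text
time: 3.87
ee_pos: [0.4987, 0.3972, 0.0379]
eef_rot: [0.723, 0.691, 0.001, 0.0]
ft_force: [0.0, -0.6, 0.1]
width: 0.0653
grip_force: 0.0
```

Emit:
arm_command(
  xyz=[
    [-0.001,-0.005,0],
    [-0.001,-0.01,0],
    [-0.0015,-0.015,0],
    [-0.002,-0.02,0],
    [-0.002,-0.025,0],
    [-0.002,-0.03,0],
    [-0.0025,-0.035,0],
    [-0.003,-0.04,0],
    [-0.003,-0.045,0],
    [-0.003,-0.05,0],
    [-0.0035,-0.055,0],
    [-0.004,-0.06,0],
    [-0.004,-0.065,0],
    [-0.004,-0.07,0],
    [-0.0045,-0.075,0],
    [-0.0045,-0.08,0],
    [-0.005,-0.085,0],
    [-0.005,-0.09,0],
    [-0.005,-0.095,0],
    [-0.005,-0.095,0],
  ],
  rot=[
    [0,0,0],
    [0,0,0],
    [0,0,0],
    [0,0,0],
    [0,0,0],
    [0,0,0],
    [0,0,0],
    [0,0,0],
    [0,0,0],
    [0,0,0],
    [0,0,0],
    [0,0,0],
    [0,0,0],
    [0,0,0],
    [0,0,0],
    [0,0,0],
    [0,0,0],
    [0,0,0],
    [0,0,0],
    [0,0,0],
  ],
)

```text
time: 5.53
ee_pos: [0.4932, 0.3002, 0.0366]
eef_rot: [0.724, 0.69, -0.0, 0.0]
ft_force: [-0.5, 0.4, -0.1]
width: 0.0654
grip_force: 0.0
```

```bash
python3 - <<'E'
from h import *
s=r.read_state();print(s['time'],s['ee_pos'],s['ft_force'])
a=snap('top','t2.png');snap('side','s2.png')
find('tray','top');find('tray','side');find('tray_push','side')
a=cv2.imread('pics/t2.png')[195:315,225:425];b=cv2.imread('pics/s2.png')[170:320,160:360]
cv2.imwrite('pics/c2.png',np.vstack([cv2.resize(a,(500,300),interpolation=2),cv2.resize(b,(500,300),interpolation=2)]))
E
```

```text
5.5333 [0.49316958 0.30017707 0.03660561] [-0.54280175  0.43116844 -0.11994786]
side spot_point tray 0.81 [0.4883 0.2456 0.0252]
side spot_point tray 0.37 [0.5059 0.0896 0.1   ]
```

View pics/c2.png

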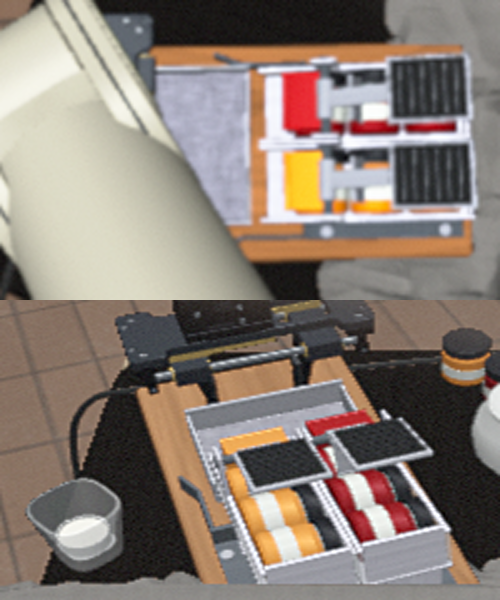

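The tray is square and centred and has reached the cheeks. I keep pushing until it meets the stop.

Emit:
arm_command(
  xyz=[
    [0,-0.004,0],
    [0,-0.008,0],
    [-0.0005,-0.012,0],
    [-0.001,-0.016,0],
    [-0.001,-0.02,0],
    [-0.001,-0.024,0],
    [-0.001,-0.028,0],
    [-0.0015,-0.032,0],
    [-0.0015,-0.035,0],
    [-0.002,-0.038,0],
    [-0.002,-0.041,0],
    [-0.002,-0.041,0],
  ],
  rot=[
    [0,0,0],
    [0,0,0],
    [0,0,0],
    [0,0,0],
    [0,0,0],
    [0,0,0],
    [0,0,0],
    [0,0,0],
    [0,0,0],
    [0,0,0],
    [0,0,0],
    [0,0,0],
  ],
)

```text
time: 6.78
ee_pos: [0.4911, 0.2598, 0.0366]
eef_rot: [0.723, 0.69, -0.0, 0.0]
ft_force: [0.5, -1.1, 0.1]
width: 0.0652
grip_force: 0.0
```

Emit:
arm_command(
  xyz=[
    [0,-0.0015,0],
    [0,-0.003,0],
    [0,-0.0045,0],
    [0,-0.006,0],
    [0,-0.0075,0],
    [-0.0005,-0.009,0],
    [-0.0005,-0.009,0],
  ],
  rot=[
    [0,0,0],
    [0,0,0],
    [0,0,0],
    [0,0,0],
    [0,0,0],
    [0,0,0],
    [0,0,0],
  ],
)

```text
time: 7.37
ee_pos: [0.4909, 0.2562, 0.0377]
eef_rot: [0.722, 0.692, 0.003, -0.001]
ft_force: [0.6, 15.2, -1.2]
width: 0.0652
grip_force: 7.8
```

Emit:
arm_command(
  xyz=[
    [0,-0.0015,0],
    [0,-0.003,0],
    [0,-0.003,0],
  ],
  rot=[
    [0,0,0],
    [0,0,0],
    [0,0,0],
  ],
)

```text
time: 7.62
ee_pos: [0.4909, 0.256, 0.0384]
eef_rot: [0.722, 0.692, 0.005, -0.002]
ft_force: [0.0, 23.9, -0.3]
width: 0.0653
grip_force: 11.8
```

Emit:
arm_command(
  xyz=[
    [0,0.005,0],
    [0,0.015,0],
    [0,0.03,0],
    [0.002,0.06,0.01],
    [0.002,0.09,0.03],
    [0.002,0.11,0.06],
    [0.002,0.13,0.095],
    [0.002,0.15,0.13],
    [0.002,0.17,0.165],
    [0.002,0.19,0.2],
    [0.002,0.2,0.22],
    [0.002,0.2,0.22],
  ],
  rot=[
    [0,0,0],
    [0,0,0],
    [0,0,0],
    [0,0,0],
    [0,0,0],
    [0,0,0],
    [0,0,0],
    [0,0,0],
    [0,0,0],
    [0,0,0],
    [0,0,0],
    [0,0,0],
  ],
)

```text
time: 8.62
ee_pos: [0.4925, 0.4531, 0.2615]
eef_rot: [0.722, 0.692, 0.004, -0.0]
ft_force: [0.2, 0.1, 0.5]
width: 0.0652
grip_force: 0.0
```

```bash
python3 - <<'E'
from h import *
s=r.read_state();print(s['time'],s['ee_pos'],s['ft_force'])
snap('top','t3.png');snap('side','s3.png')
for c in('top','side'):
  for l in('tray','tray_push','tray_stop'): find(l,c,n=1)
a=cv2.imread('pics/t3.png')[195:315,225:425];b=cv2.imread('pics/s3.png')[170:320,160:360]
cv2.imwrite('pics/c3.png',np.vstack([cv2.resize(a,(600,360),interpolation=2),cv2.resize(b,(320,240),interpolation=2) if 0 else cv2.resize(b,(600,240),interpolation=2)]))
E
```

```text
8.6167 [0.49251205 0.45313503 0.26145373] [0.21227641 0.1326179  0.49173086]
top spot_point tray 0.96 [0.4954 0.1925 0.0214]
top spot_point tray_push 0.81 [0.4938 0.2428 0.0352]
top spot_point tray_stop 0.43 [0.453  0.0618 0.2008]
side spot_point tray_push 0.79 [0.4922 0.2416 0.0423]
```

View pics/c3.png

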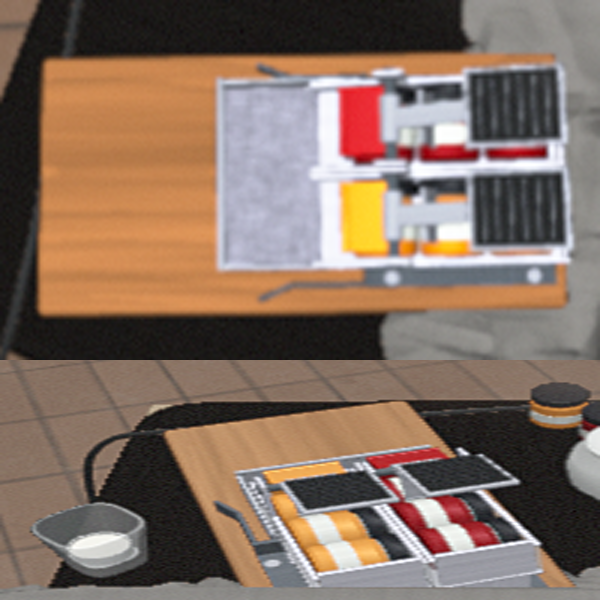

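```bash
python3 - <<'E'
from h import *
im=cv2.imread('pics/t3.png'); g=im[:,:,0].astype(np.float32); M=r.camera_model('top')
P=[]
for t in range(226,282):
    d=np.diff(g[t,290:303]); k=d.argmax(); w=np.clip(d[max(k-2,0):k+3],0,None); P.append(((w*np.arange(max(k-2,0),max(k-2,0)+len(w))).sum()/w.sum()+290.5,t))
X=proj('top',P,.056); l=cv2.fitLine(np.float32(X[:,:2]),cv2.DIST_HUBER,0,1e-4,1e-4).ravel();print(l,l[1]/l[0])
# tray side walls along columns
for lo,hi in((214,228),(278,292)):
    Q=[]
    for c in range(300,326):
        d=np.abs(np.diff(g[lo:hi,c])); Q.append((c,d.argmax()+lo+.5))
    X=proj('top',Q,.052); print(np.round(np.median(X,0),4))
E
```

```text
[ 0.9989254  -0.04634691  0.49690533  0.24456666] -0.046396773
[0.5612 0.2082 0.052 ]
[0.428  0.2155 0.052 ]
```

```bash
python3 - <<'E'
from h import *
for a,b in(((487,196),(406,313)),((440,372),(125,315)),((535,275),(313,385))):
    best=min(((np.linalg.norm(proj('top',a,z)[0]-proj('side',b,z)[0]),z) for z in np.arange(-.05,.4,.005)))
    print(best,proj('top',a,best[1]),proj('side',b,best[1]))
print(np.round(r.camera_model('side')['T'],2))
E
```

```text
(np.float64(0.009166301885574239), np.float64(0.2049999999999999)) [[ 0.56312788 -0.10982725  0.205     ]] [[ 0.57223394 -0.11087641  0.205     ]]
(np.float64(0.02718768740833946), np.float64(0.22499999999999987)) [[0.27150134 0.01201059 0.225     ]] [[0.24443005 0.00949748 0.225     ]]
(np.float64(0.006901254812968398), np.float64(0.22999999999999987)) [[ 0.41703093 -0.16646944  0.23      ]] [[ 0.42392787 -0.16671349  0.23      ]]
[[ 0.93  0.26 -0.27  0.35]
 [-0.38  0.61 -0.7  -0.4 ]
 [-0.02  0.75  0.66  0.7 ]
 [ 0.    0.    0.    1.  ]]
```

The tray is home: its wall sits at −0.046 rad, parallel to the dock, and the stop held 24 N without moving. The cloth-covered riser behind the dispenser is about 0.2 m high, with its edge at y ≈ −0.09 near the pad. I'll go over the red pad with the fingers shut and the gripper body lengthwise along the lane.

Emit:
arm_command(
  xyz=[
    [0,-0.01,0.01],
    [0,-0.03,0.02],
    [0.001,-0.055,0.03],
    [0.002,-0.085,0.03],
    [0.004,-0.115,0.03],
    [0.006,-0.145,0.03],
    [0.008,-0.175,0.03],
    [0.01,-0.205,0.03],
    [0.012,-0.235,0.03],
    [0.014,-0.265,0.03],
    [0.016,-0.295,0.03],
    [0.018,-0.325,0.03],
    [0.0195,-0.35,0.03],
    [0.0195,-0.37,0.03],
    [0.0195,-0.382,0.03],
    [0.0195,-0.386,0.03],
    [0.0195,-0.386,0.03],
    [0.0195,-0.386,0.03],
  ],
  rot=[
    [0,0,0.06],
    [0,0,0.17],
    [0,0,0.28],
    [0,0,0.39],
    [0,0,0.5],
    [0,0,0.61],
    [0,0,0.72],
    [0,0,0.83],
    [0,0,0.94],
    [0,0,1.05],
    [0,0,1.16],
    [0,0,1.27],
    [0,0,1.38],
    [0,0,1.47],
    [0,0,1.54],
    [0,0,1.571],
    [0,0,1.571],
    [0,0,1.571],
  ],
  grip=0,
)

```text
time: 10.52
ee_pos: [0.5118, 0.0626, 0.2864]
eef_rot: [0.024, 1.0, 0.0, -0.0]
ft_force: [-0.5, 0.3, -0.3]
width: 0.0004
grip_force: 0.0
```

```bash
python3 - <<'E'
from h import *
s=r.read_state();print(s['time'],s['ee_pos'],s['eef_rot'],s['ft_force'],s['width'],s['joint_positions'])
snap('side','s4.png')
snap('wrist','w4.png')
for c in('side','wrist'):
  for l in('red_pad','amber_pad'): find(l,c,n=1)
a=cv2.imread('pics/s4.png')[60:360,120:520];b=cv2.imread('pics/w4.png')
cv2.imwrite('pics/c4.png',np.hstack([cv2.resize(a,(440,330)),cv2.resize(b,(360,225))[:, :].copy() if 0 else cv2.copyMakeBorder(cv2.resize(b,(360,225)),0,105,0,0,cv2.BORDER_CONSTANT)]))
E
```

```text
10.5167 [0.51180631 0.0625739  0.28641242] [ 2.38159961e-02  9.99716342e-01  1.34953459e-04 -1.28822302e-04] [-0.49600855  0.34932653 -0.25572969] 0.00038432900458174035 [-0.55476365  0.05104634  0.36116295  1.66299297 -0.01853086  1.43105828
  1.33171333]
side spot_point red_pad 0.77 [0.5114 0.0672 0.1996]
side spot_point amber_pad 0.74 [0.4483 0.0671 0.1986]
wrist spot_point red_pad 0.71 [0.5103 0.0652 0.1983]
wrist spot_point amber_pad 0.63 [0.4548 0.0648 0.2035]
```

View pics/c4.png

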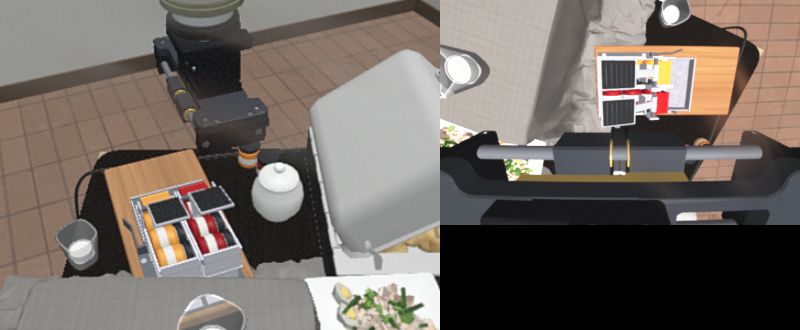

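```bash
python3 - <<'E'
from h import *
def pix(c,p):
    m=r.camera_model(c);T=np.array(m['T']);q=T[:3,:3].T@(np.array(p)-T[:3,3]);u=np.array([q[0],-q[1]])/-q[2];u=u*(1+m['k1']*(u@u));return u*[m['fx'],m['fy']]+[m['cx'],m['cy']]
for p in([.5118,.0626,.2864],[.5118,.065,.2],[.575,.066,.2]):
    q=pix('side',p);print(q,(q-[120,60])*1.1, pix('wrist',p)*[.5625,.5625]+[440,0])
E
```

```text
[309.85403992 195.23797993] [208.83944391 148.76177792] [619.26934602 135.25835724]
[311.19560242 238.09298305] [210.31516266 195.90228135] [620.84244328 112.57716931]
[349.11593777 226.03711372] [252.02753155 182.6408251 ] [622.9662714  146.97159187]
```

Emit:
arm_command(
  xyz=[
    [0,0.002,-0.025],
    [0,0.002,-0.05],
    [0,0.002,-0.07],
    [0,0.001,-0.078],
    [0,-0.003,-0.085],
    [0,-0.007,-0.092],
    [0,-0.01,-0.1],
    [0,-0.013,-0.108],
    [0,-0.016,-0.116],
    [0,-0.018,-0.124],
    [0,-0.02,-0.13],
    [0,-0.02,-0.133],
    [0,-0.02,-0.133],
    [0,-0.02,-0.133],
  ],
  rot=[
    [0,0,0],
    [0,0,0],
    [0,0,0],
    [0,0,0],
    [0,0,0],
    [0,0,0],
    [0,0,0],
    [0,0,0],
    [0,0,0],
    [0,0,0],
    [0,0,0],
    [0,0,0],
    [0,0,0],
    [0,0,0],
  ],
)

```text
time: 11.98
ee_pos: [0.5126, 0.0404, 0.1566]
eef_rot: [0.024, 1.0, -0.0, 0.001]
ft_force: [-11.7, -7.3, 23.2]
width: 0.0002
grip_force: 12.4
```

Emit:
arm_command(
  xyz=[
    [0,0,0.001],
    [0,0,0.001],
    [0,0,0.001],
    [0,0,0.001],
  ],
  rot=[
    [0,0,0],
    [0,0,0],
    [0,0,0],
    [0,0,0],
  ],
)

```text
time: 12.32
ee_pos: [0.5125, 0.0405, 0.1568]
eef_rot: [0.024, 1.0, -0.0, 0.001]
ft_force: [-9.4, -6.7, 17.7]
width: 0.0004
grip_force: 9.3
```

```bash
python3 - <<'E'
from h import *
snap('top','t5.png');snap('side','s5.png')
for c in('top','side'):
  for l in('red_jar_1','tray','amber_pad'): find(l,c,n=4)
a=cv2.imread('pics/t5.png')[195:315,225:425];b=cv2.imread('pics/s5.png')[150:330,170:410]
cv2.imwrite('pics/c5.png',np.vstack([cv2.resize(a,(480,288)),cv2.resize(b,(416,312))[:, :].copy() if 0 else cv2.copyMakeBorder(cv2.resize(b,(400,300)),0,0,0,80,cv2.BORDER_CONSTANT)]))
E
```

```text
top spot_point red_jar_1 0.76 [0.5239 0.217  0.0486]
top spot_point red_jar_1 0.55 [0.514  0.0977 0.1031]
top spot_point red_jar_1 0.53 [0.514  0.0595 0.1085]
top spot_point tray 0.69 [0.4982 0.1959 0.0214]
top spot_point amber_pad 0.84 [0.4536 0.064  0.1984]
top spot_point amber_pad 0.54 [0.4519 0.0991 0.0264]
side spot_point red_jar_1 0.68 [0.5086 0.1047 0.0971]
side spot_point red_jar_1 0.59 [0.5102 0.0586 0.105 ]
side spot_point red_jar_1 0.49 [0.5214 0.2221 0.0518]
side spot_point amber_pad 0.8 [0.4479 0.0689 0.2003]
side spot_point amber_pad 0.62 [0.5127 0.0581 0.1094]
```

View pics/c5.png

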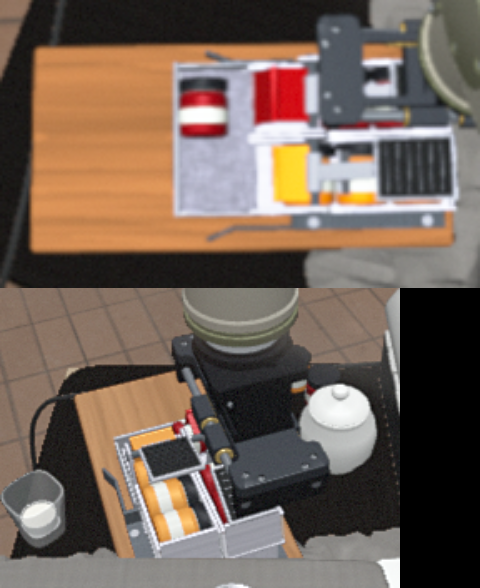

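The first red jar lies in the tray at px (203,107) of the crop, the other two are held back, and the amber pad is untouched. I release the lever along the same arc.

Emit:
arm_command(
  xyz=[
    [0,0.001,0.005],
    [0,0.003,0.012],
    [0,0.006,0.02],
    [0,0.01,0.03],
    [0,0.014,0.038],
    [0,0.018,0.046],
    [0,0.02,0.055],
    [0,0.02,0.07],
    [0,0.02,0.095],
    [0,0.02,0.125],
    [0,0.03,0.15],
    [0,0.055,0.16],
    [0,0.09,0.16],
    [0,0.13,0.16],
    [0,0.17,0.16],
    [0,0.21,0.16],
    [0,0.24,0.16],
    [0,0.26,0.16],
    [0,0.27,0.16],
    [0,0.27,0.16],
  ],
  rot=[
    [0,0,0],
    [0,0,0],
    [0,0,0],
    [0,0,0],
    [0,0,0],
    [0,0,0],
    [0,0,0],
    [0,0,0],
    [0,0,0],
    [0,0,0],
    [0,0,0],
    [0,0,0],
    [0,0,0],
    [0,0,0],
    [0,0,0],
    [0,0,0],
    [0,0,0],
    [0,0,0],
    [0,0,0],
    [0,0,0],
  ],
)

```text
time: 14.38
ee_pos: [0.5113, 0.3146, 0.3139]
eef_rot: [0.021, 1.0, -0.0, -0.001]
ft_force: [0.1, -0.7, -0.4]
width: 0.0006
grip_force: 0.0
```

```bash
python3 - <<'E'
from h import *
s=r.read_state();print(s['time'],s['ee_pos'],s['ft_force'])
snap('top','t6.png');snap('side','s6.png')
for c in('top','side'):
  for l in('red_jar_1','red_pad','tray_push'): find(l,c,n=3)
a=cv2.imread('pics/t6.png')[195:315,225:425];b=cv2.imread('pics/s6.png')[150:330,170:410]
cv2.imwrite('pics/c6.png',np.vstack([cv2.resize(a,(480,288)),cv2.copyMakeBorder(cv2.resize(b,(400,300)),0,0,0,80,cv2.BORDER_CONSTANT)]))
E
```

```text
14.3833 [0.51131595 0.31462583 0.31390899] [ 0.07285457 -0.69296987 -0.37873722]
top spot_point red_jar_1 0.7 [0.5179 0.0915 0.1038]
top spot_point red_jar_1 0.63 [0.5147 0.1332 0.0957]
top spot_point red_jar_1 0.56 [0.5215 0.2155 0.0488]
top spot_point red_pad 0.96 [0.5116 0.0613 0.2033]
top spot_point tray_push 0.56 [0.4947 0.2434 0.035 ]
side spot_point red_jar_1 0.78 [0.514  0.0901 0.1023]
side spot_point red_jar_1 0.61 [0.5206 0.2273 0.0516]
side spot_point red_jar_1 0.57 [0.5115 0.134  0.0912]
side spot_point red_pad 0.69 [0.508  0.0639 0.1981]
side spot_point tray_push 0.82 [0.4919 0.2442 0.0406]
```

View pics/c6.png

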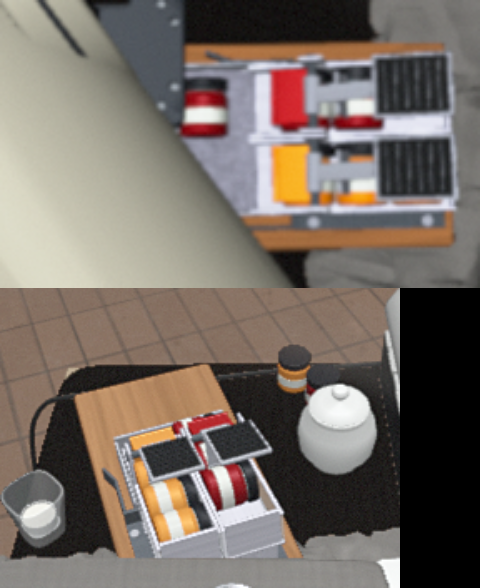

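```bash
python3 - <<'E'
from h import *
for f in('t3','t5'):
    g=cv2.imread(f'pics/{f}.png')[:,:,0].astype(np.float32);P=[]
    for t in range(226,282):
        d=np.diff(g[t,290:303]); k=d.argmax(); w=np.clip(d[max(k-2,0):k+3],0,None); P.append(((w*np.arange(max(k-2,0),max(k-2,0)+len(w))).sum()/w.sum()+290.5,t))
    X=proj('top',P,.056); l=cv2.fitLine(np.float32(X[:,:2]),cv2.DIST_HUBER,0,1e-4,1e-4).ravel();print(f,l[3]+(.4969-l[2])*l[1]/l[0],l[1]/l[0])
E
```

```text
t3 0.24456692 -0.046396773
t5 0.24468043 -0.04277028
```

The tray has not moved, so I'm handing the job in.

```bash
python3 -c "
from bench import r
print(r.close_job())"
```

```text
the job is handed in; nothing more can be done
None
```

The job is handed in (no verdict was shown): the tray is square and home against the stop, one red jar lies in it, the red lever is back up with the other two red jars still in the lane, and the amber lever was not pressed.

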